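# Throw the toggle clamp of a joiner's gluing jig with an extension bar

## Robot

A 7-joint arm with a two-finger parallel gripper is mounted at the origin on the work surface. World frame = base frame: x ahead of the robot, y to its left, z up, the work surface at z = 0. Lengths are in m, angles in rad, forces in N, time in s.
With the tool pointing down it reaches from about 0.35 to 0.9 m from the base axis. Payload 19.9 kg.
Tool frame: the origin (TCP) lies at the very end of the fingers, on their centre line; the grasp point (between the pads) lies bot.hold_point_z behind it (bot.hold_point_z is the distance from the TCP to the grasp point, in m); z points along the fingers, y is the direction in which the jaws open and shut (so a half turn about z gives the same grasp; the last joint's range is limited). The gripper opens to 94 mm and grips with 3 to 60 N. Pads are 16 mm wide; open, the fingers measure 119 mm over their backs; the gripper's body (75 mm by 177 mm) begins 78 mm behind the grasp point.
Start: joints at [1.288, 0.417, -0.01, 1.614, 0.005, 1.111, -0.053], TCP at [0.149, -0.607, 0.205] pointing down, gripper open.
Joint ranges: [-2.81, 2.81], [-0.39, 2.02], [-1.27, 1.25], [0.06, 2.57], [-1.19, 4.33], [0.19, 2], [-2.82, 2.82]. Speed limits (rad/s): [1.89, 1.89, 2.39, 2.39, 3.01, 3.01, 3.01].

## Interface

Orientations are given as a rotation vector (axis times angle).
In Python, from workcell import bot gives the robot as it stands. The module is installed in compiled form; this text tells all that it offers.
- The arm moves only by the tool servo_tool, never from a script. Its argument "motion" is text: rows parted by semicolons, each of 5 numbers parted by spaces: the shift along the tool's x, y, z as a fraction of full scale, then the turn about the tool's z as a fraction of full scale, then the opening in per cent of the stroke, from 0 (shut) to 100 (fully open). In form: dx dy dz yaw hand; .... A call has exactly 8 rows; each row shifts and turns the commanded pose from where the row before left it, along the tool's axes as they then stand; what a row does not reach is not made up. Full scale, the value 1, is 30 mm for a shift and 0.12 rad for a turn. A row lasts 1/12 s, in which the tool goes at most 41.7 mm and 7.16 degrees, less where a joint would pass 70% of its speed; a pose out of reach is approached as far as the arm can. A call with a number of a shift or a turn outside -1 to 1 is refused whole. A call with a gripper value outside its range is refused whole. The fingers move at their own pace and stop on an object; "force" is the grip in N (left out, the last holds). Time passes only in rows, so rows that do not move let the fingers close, or fill a call up. It gives the time, the measured TCP pose, the force and the opening at its end, in the units of the state.
- bot.get_obs(): the state, without advancing time (a new reading comes with each control period).
- bot.snapshot(name): name is "scene" or "top" or "wrist"; returns (picture, depth): 384x512x3 uint8, blue, green, red; 384x512 float32, m along the optical axis (not along the pixel's ray), 0 where there is no reading.
- bot.camera_model(name): a dict with "fx", "fy", "cx", "cy" (pixels), "xyz" and "rotation" of the camera in the world; the wrist camera has in their place "mount" (4x4, takes a point from camera to tool coordinates, whose origin is the TCP and whose axes are the flange's). Camera axes: x right, y down, z forward; pixel columns grow to the right and rows downward; lengths in m; the calibration is good to about 2 mm. A picture is of the moment at which its call begins: read the wrist's pose just before it. camera_model takes no time and is no camera call.
- bot.finish_job(): hands the job in, once; it reports no verdict.
The state is a dict: "time": time; "joint_pos": joint angles; "qd": joint speeds; "tau": joint torques, N m; "ee_pos": TCP position; "eef_rot": TCP orientation; "wrist_force": force on the tool from outside, world axes, zero at the start; "torque": the same for the moment, N m; "gripper_width": opening from 0.0 (shut) to 1.0 (fully open).
Only numpy, scipy, OpenCV 4.12 (cv2) and the standard library are available. Lean on these libraries where they do the work, as an engineer would, in place of code of your own. Each camera call takes 0.05 s, during which the arm holds its last target. There are 200 camera calls.

## Task

Close the toggle clamp that holds the round walnut top in the gluing jig: take the steel extension bar with the red middle from the cork mat, set one end of it down into the open yellow trough of the clamp's lever, and with the bar in the trough swing the lever past its dead point until it rests at its closed stop, the red post. Then lift the bar out and lay it back on the cork mat. Work the lever only with the bar, never with the gripper itself.

Things in the scene. Friction and masses are not known exactly. Their poses are not given: they have to be found in the camera images.
- extension_bar: Straight steel bar with a red sleeve on its middle 70 mm: 240 mm long (x), 16 wide (y), 25 tall (z), about 0.25 kg, ends alike. Origin: centre of its underside. Starts lying on the cork mat, about 90 mm beside a dark walnut strip of the same length (34 mm wide, too wide for the trough: leave it). Grasp it across its width at the red middle.
- clamp_lever (a joint): Angle of the clamp's lever about its vertical pivot (rad): 0 open (green post), 1.2 closed (red post); it grows clockwise seen from above, towards the robot's side. Starts near 0 to 0.15. Resistance peaks at about 1.9 N m near 0.45 and falls to nothing at the dead point, 0.9; past it the lever snaps on to 1.2 and stays.
- lever_trough (a point): Middle of the yellow trough's floor, 57 mm above the bench; turns with the lever. x points along the lever away from the pivot, whose axis is at x = -75 mm; z up. Trough 26 mm wide inside, open above and at both ends; walls 5 mm thick, 27 mm high, from x = -42 to 43 mm. Nothing on the jig is higher than these walls.
- cork_mat: Cork mat fixed to the bench, 320 mm (x) by 200 mm (y), 4 mm thick; origin: centre of its underside, at bench height (z = 0).
Mind the look-alikes: they are no part of the job. Leave any orange look-alike of the extension_bar alone.

How it is judged:
By the outcome, as a careful person would: the job done as asked, in the order asked, and still so for the second after the job is handed in, with the robot touching nothing.
It also fails if it takes over 61 s, if anything falls off the work surface, if the arm or the gripper's body presses on something with over 40 N, if the wrist force passes 120 N, or if a joint passes its speed limit or range.

## Working session

There is one attempt and no reset: what is moved stays moved. The work goes in short steps, Python scripts to look and compute and a tool call to move; the robot and the scene stay as the last step left them, time stands still between calls to the robot, and variables do not carry over. Pictures are saved under pics/ and viewed, about 8 in all and at most 12, crops included, and the job is handed in when it is done.

Besides the shell and the picture viewer there is one more tool, called after "Request:" as name(argument=value, ...), one argument or row to a line, values as JSON. servo_tool: Moves the arm, as the interface text tells. Shift numbers are shares of 30 mm and turn numbers shares of 0.12 rad, none past 1 either way. Its arguments: {"type":"object","properties":{"motion":{"type":"string"},"force":{"type":"number"}},"required":["motion"]}

```bash
mkdir -p pics; cat > h.py <<'E'
import numpy as np, cv2
from scipy.spatial.transform import Rotation as R
from workcell import bot
def cam(n,obs=None):
    m=bot.camera_model(n)
    if n=="wrist":
        T=np.eye(4);T[:3,:3]=R.from_rotvec(obs["eef_rot"]).as_matrix();T[:3,3]=obs["ee_pos"]
        T=T@np.array(m["mount"]);return m,T[:3,:3],T[:3,3]
    r=np.array(m["rotation"]);
    if r.shape!=(3,3): r=R.from_rotvec(r).as_matrix()
    return m,r,np.array(m["xyz"])
def ray(c,u,v,z):
    m,r,t=c; d=r@np.array([(u-m["cx"])/m["fx"],(v-m["cy"])/m["fy"],1]); return t+d*(z-t[2])/d[2]
def shot(n,f):
    o=bot.get_obs(); c=cam(n,o); p,d=bot.snapshot(n); cv2.imwrite(f"pics/{f}.png",p); np.savez(f"pics/{f}.npz",p=p,d=d,r=c[1],t=c[2]); return c,p,d
E
python3 - <<'E'
from h import *
c,p,d=shot("top","top1"); shot("scene","scene1")
print(c); o=bot.get_obs(); print(o, bot.hold_point_z)
E
```

```text
({'fx': 466.3659885258111, 'fy': 466.3659885258111, 'cx': 254.23445170829555, 'cy': 192.49170467116627, 'xyz': array([ 0.32100722, -0.07448227,  1.2424159 ]), 'rotation': array([-2.16344511,  2.21285435, -0.0682039 ])}, array([[-2.25077791e-02, -9.97712059e-01,  6.37498816e-02],
       [-9.99744280e-01,  2.26012777e-02,  7.45788268e-04],
       [-2.18491073e-03, -6.37167935e-02, -9.97965629e-01]]), array([ 0.32100722, -0.07448227,  1.2424159 ]))
{'time': 0.1, 'joint_pos': array([ 1.28850709,  0.41792743, -0.01033676,  1.61409898,  0.00467962,
        1.11067792, -0.05297643]), 'qd': array([-0.00017681, -0.00198158, -0.00070624, -0.00362647, -0.00165419,
       -0.00110693,  0.00131966]), 'tau': array([ 2.88297415e-03, -8.52583981e+01,  6.40963130e-01, -4.26695645e+01,
       -4.88705537e-02,  1.64141884e-02,  1.13517285e-04]), 'ee_pos': array([ 0.14898014, -0.6066453 ,  0.20488577]), 'eef_rot': array([-3.11777738e+00, -3.77272124e-01,  2.87475931e-04]), 'wrist_force': array([ 0.6338686 , -1.13495556,  0.42615146]), 'torque': array([ 0.00323369,  0.00814712, -0.02739514]), 'gripper_width': 0.9980935542165654} 0.0188
```

View pics/top1.png

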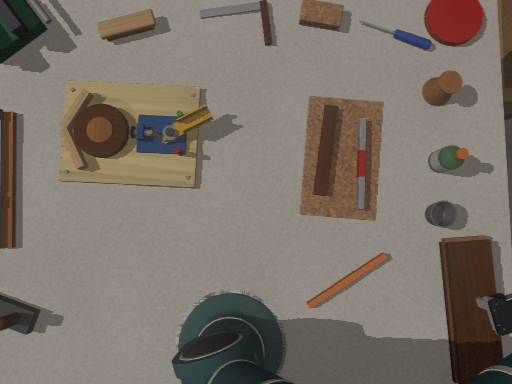

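The top view shows:
- the steel bar with red middle at about (361,163) on the cork mat
- the walnut strip at (325,150)
- the orange look-alike at (348,280), to be left alone
- a plain grey/steel tool at (235,10)
- the yellow trough at (193,121), green post (180,114) and red post (180,151)

The bar at (361,163) fits: red sleeve, on cork, beside the strip. Next I'll measure it and confirm in a crop.

```bash
cat > m.py <<'E'
from h import *
import sys
def blob(p,lo,hi,roi,hue2=None):
    h=cv2.cvtColor(p,cv2.COLOR_BGR2HSV); m=cv2.inRange(h,lo,hi)
    if hue2: m|=cv2.inRange(h,*hue2)
    k=np.zeros_like(m); x0,y0,x1,y1=roi; k[y0:y1,x0:x1]=m[y0:y1,x0:x1]
    n,l,s,c=cv2.connectedComponentsWithStats(k); i=1+np.argmax(s[1:,4]); return (l==i), s[i]
E
python3 - <<'E'
from m import *
z=np.load("pics/top1.npz");p=z["p"];d=z["d"];c=cam("top")
def rep(n,m,zz):
    v,u=np.nonzero(m); P=np.array([ray(c,a,b,zz)[:2] for a,b in zip(u,v)])
    (cx,cy),(w,h),a=cv2.minAreaRect(P.astype(np.float32)*1000); 
    e=np.linalg.eigh(np.cov(P.T))[1][:,1]
    dd=d[m]; print(n,"mean",P.mean(0).round(4),"rect",round(cx),round(cy),round(w),round(h),"axis",np.degrees(np.arctan2(e[1],e[0])).round(1),"n",len(u),"depth med",np.median(dd), "px",u.mean().round(1),v.mean().round(1))
red=((0,120,60),(6,255,255)); red2=((172,120,60),(180,255,255))
m,s=blob(p,*red,(340,130,385,200),red2); rep("red sleeve",m,.029)
m,s=blob(p,(0,0,90),(180,60,255),(352,110,375,150)); rep("bar top end",m,.029)
m,s=blob(p,(0,0,90),(180,60,255),(352,178,372,215)); rep("bar bot end",m,.029)
m,s=blob(p,(20,130,90),(35,255,255),(165,95,225,145)); rep("yellow",m,.075)
m,s=blob(p,(45,80,40),(85,255,255),(170,105,190,125)); rep("green",m,.06)
m,s=blob(p,*red,(170,140,190,160),red2); rep("redpost",m,.06)
# mat
for u,v in [(310,97),(383,102),(376,220),(301,214)]: print("mat",ray(c,u,v,.004).round(3))
for u,v in [(193,121),(361,163),(361,130)]:
    D=d[v,u]; q=c[1]@(np.array([(u-c[0]["cx"])/c[0]["fx"],(v-c[0]["cy"])/c[0]["fy"],1])*D)+c[2]; print(u,v,q.round(3))
a=cv2.resize(p[95:200,110:240],None,fx=3.5,fy=3.5,interpolation=cv2.INTER_CUBIC);b=cv2.resize(p[95:200,300:390],None,fx=3.5,fy=3.5,interpolation=cv2.INTER_CUBIC)
cv2.imwrite("pics/crop1.png",np.hstack([a,b]))
E
```

```text
red sleeve mean [ 0.4711 -0.3543] rect 470 -355 21 69 axis 175.2 n 223 depth med 1.2199823 px 360.9 162.4
bar top end mean [ 0.548  -0.3595] rect 547 -359 18 83 axis 178.5 n 238 depth med 1.2239158 px 361.8 133.3
bar bot end mean [ 0.3905 -0.3505] rect 391 -350 21 79 axis 175.8 n 233 depth med 1.2144812 px 360.6 193.2
yellow mean [0.576  0.0858] rect 580 78 34 97 axis 112.5 n 254 depth med 1.1979105 px 189.7 122.9
green mean [0.6053 0.1153] rect 606 115 10 11 axis -139.6 n 24 depth med 1.1787934 px 178.9 113.1
redpost mean [0.5086 0.12  ] rect 508 119 20 11 axis 49.7 n 34 depth med 1.1736143 px 177.5 150.5
mat [ 0.655 -0.23   0.004]
mat [ 0.636 -0.426  0.004]
mat [ 0.32  -0.394  0.004]
mat [ 0.34  -0.196  0.004]
193 121 [0.584 0.079 0.061]
361 163 [ 0.47  -0.355  0.028]
361 130 [ 0.557 -0.358  0.03 ]
```

View pics/crop1.png

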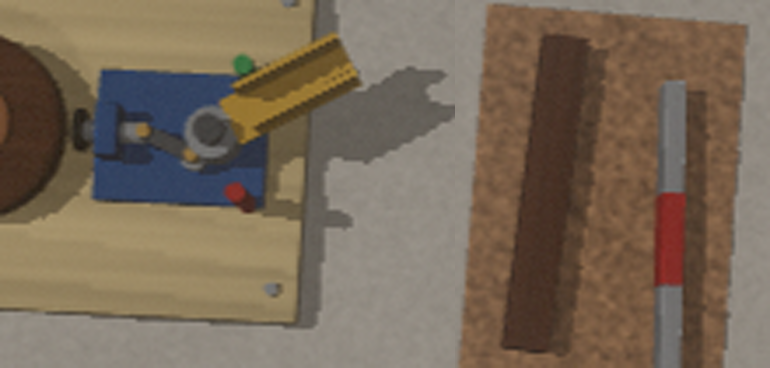

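The crop confirms it: a grey bar with a red middle on the cork, beside the wider walnut strip. The lever points up-right from the grey pivot near full-image pixel (169,132), leaning on the green post. I'm moving to the bar now.

Request:
servo_tool(
  motion="0 0 0 1 100; 0 0 0 1 100; 0 0 0 0.5 100; 0.2 -0.9 0 0 100; 0.2 -0.9 0 0 100; 0.6 -0.9 0 0 100; 0.8 -0.9 0 0 100; 0.9 -0.9 0 0 100",
)

```text
time: 0.77
ee_pos: [0.2378, -0.4757, 0.2053]
eef_rot: [-3.14, 0.096, 0.001]
wrist_force: [-0.3, -1.0, 0.2]
gripper_width: 1.0
```

Request:
servo_tool(
  motion="0.9 -0.9 0 0 100; 0.9 -0.9 0 0 100; 0.9 -0.9 0 0 100; 0.9 -0.9 0 0 100; 0.9 -0.9 0 0 100; 0.9 0 0 0 100; 0.9 0 0 0 100; 0 0 0 0 100",
)

```text
time: 1.43
ee_pos: [0.4388, -0.3519, 0.2051]
eef_rot: [-3.14, 0.086, -0.002]
wrist_force: [0.6, 0.3, -1.4]
gripper_width: 1.0
```

```bash
cat >> h.py <<'E'
def go(x,y,z,yaw,o=None):
    o=o or bot.get_obs(); M=R.from_rotvec(o["eef_rot"]).as_matrix(); y0=np.degrees(np.arctan2(M[1,0],M[0,0]))
    t=np.radians(yaw); X=np.array([np.cos(t),np.sin(t),0]);Y=np.array([np.sin(t),-np.cos(t),0])
    d=np.array([x,y,z])-o["ee_pos"]; dy=(yaw-y0+180)%360-180
    print("ee",o["ee_pos"].round(4),"yaw",y0.round(2),"q",o["joint_pos"].round(2),"t",round(o["time"],2),"F",o["wrist_force"].round(1),"g",round(o["gripper_width"],3))
    print("turn units %.2f then x %.2f y %.2f z %.2f"%(-np.radians(dy)/.12,d@X/.03,d@Y/.03,-d[2]/.03))
E
python3 - <<'E'
from h import *
go(.470,-.355,.205,-3.3); c,p,d=shot("wrist","w1")
E
```

```text
ee [ 0.4388 -0.3519  0.2051] yaw -3.15 q [ 0.75  0.31 -0.16  1.77  0.05  1.07 -1.05] t 1.43 F [ 0.6  0.3 -1.4] g 1.0
turn units 0.02 then x 1.04 y 0.04 z 0.00
```

View pics/w1.png

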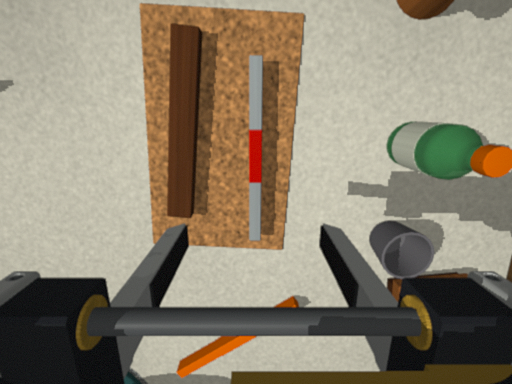

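The wrist view shows the bar upright in the picture with its red sleeve at about (255,155). The walnut strip is at (185,120) and the orange decoy at (240,335). I'll measure it more closely.

```bash
python3 - <<'E'
from m import *
z=np.load("pics/w1.npz");p=z["p"];o=bot.get_obs();c=cam("wrist",o)
m,s=blob(p,(0,120,60),(6,255,255),(235,110,280,200),((172,120,60),(180,255,255)))
v,u=np.nonzero(m);print(s,u.mean(),v.mean())
print("red",ray(c,u.mean(),v.mean(),.029).round(4))
for roi in [(240,50,275,125),(240,185,275,245)]:
    m,s=blob(p,(0,0,80),(180,60,255),roi);v,u=np.nonzero(m);print("end",s,ray(c,u.mean(),v.mean(),.029).round(4))
P=ray(c,u.mean(),v.mean(),.029)
go(.470,-.355,.022-.0188+.0,-3.3)
E
```

```text
[249 130  13  53 688] 254.99127906976744 155.9622093023256
red [ 0.4652 -0.3567  0.029 ]
end [249  55  14  70 951] [ 0.5462 -0.3616  0.029 ]
end [249 185  13  56 663] [ 0.3878 -0.3517  0.029 ]
ee [ 0.4364 -0.3525  0.2048] yaw -3.24 q [ 0.75  0.31 -0.15  1.77  0.05  1.07 -1.05] t 1.48 F [-0.7 -0.2  0.3] g 0.999
turn units 0.01 then x 1.12 y 0.02 z 6.72
```

Request:
servo_tool(
  motion="0.5 0.06 0.8 0 100; 0.5 0 1 0 100; 0 0 1 0 100; 0 0 1 0 100; 0 0 1 0 100; 0 0 0.9 0 100; 0 0 0.5 0 100; 0 0 0.2 0 100",
)

```text
time: 2.15
ee_pos: [0.4623, -0.3564, 0.0109]
eef_rot: [-3.138, 0.094, 0.005]
wrist_force: [-1.3, -0.3, 0.3]
gripper_width: 1.003
```

```bash
python3 - <<'E'
from h import *
go(.468,-.356,.008,-3.5)
E
```

```text
ee [ 0.4623 -0.3564  0.0109] yaw -3.43 q [ 0.71  0.6  -0.13  1.84  0.11  0.71 -1.12] t 2.15 F [-1.3 -0.3  0.3] g 1.003
turn units 0.01 then x 0.19 y -0.02 z 0.10
```

Request:
servo_tool(
  motion="0.15 0 0.1 0 100; 0 0 0 0 0; 0 0 0 0 0; 0 0 0 0 0; 0 0 0 0 0; 0 0 0 0 0; 0 0 0 0 0; 0 0 0 0 0",
  force=55,
)

```text
time: 2.82
ee_pos: [0.4689, -0.3573, 0.0107]
eef_rot: [3.14, -0.093, 0.0]
wrist_force: [-0.3, 0.3, 0.0]
gripper_width: 0.539
```

Request:
servo_tool(
  motion="0 0 0 0 0; 0 0 0 0 0; 0 0 -0.3 0 0; 0 0 -0.6 0 0; 0 0 -0.9 0 0; 0 0 -1 0 0; 0 0 -1 0 0; 0 0 -1 0 0",
)

```text
time: 3.48
ee_pos: [0.4687, -0.3571, 0.1566]
eef_rot: [3.14, -0.093, 0.0]
wrist_force: [0.0, -0.3, 0.0]
gripper_width: 0.012
```

The fingers were still closing when I lifted, so the grasp missed. I'll reopen and look again.

Request:
servo_tool(
  motion="-0.5 0 -0.5 0 100; -0.5 0 -0.5 0 100; 0 0 0 0 100; 0 0 0 0 100; 0 0 0 0 100; 0 0 0 0 100; 0 0 0 0 100; 0 0 0 0 100",
)

```text
time: 4.15
ee_pos: [0.4391, -0.3552, 0.1837]
eef_rot: [-3.139, 0.092, 0.001]
wrist_force: [0.2, -0.7, -0.3]
gripper_width: 0.539
```

Request:
servo_tool(
  motion="0 0 0 0 100; 0 0 0 0 100; 0 0 0 0 100; 0 0 0 0 100; 0 0 0 0 100; 0 0 0 0 100; 0 0 0 0 100; 0 0 0 0 100",
)

```text
time: 4.82
ee_pos: [0.4389, -0.3555, 0.1844]
eef_rot: [-3.14, 0.093, 0.0]
wrist_force: [-0.2, -0.2, -0.7]
gripper_width: 0.997
```

```bash
cat > b.py <<'E'
from m import *
import sys
o=bot.get_obs(); c,p,d=shot("wrist",sys.argv[1])
m,s=blob(p,(0,120,60),(6,255,255),(200,60,320,260),((172,120,60),(180,255,255)))
v,u=np.nonzero(m);print(s,u.mean(),v.mean(),"depth",np.median(d[m]))
r=ray(c,u.mean(),v.mean(),.029);print("red",r.round(4))
x,y,w,h=s[:4]
for roi in [(x-8,max(0,y-75),x+w+8,y-1),(x-8,y+h+1,x+w+8,y+h+60)]:
    m,s=blob(p,(0,0,80),(180,60,255),roi);v,u=np.nonzero(m);print("end",s,ray(c,u.mean(),v.mean(),.029).round(4))
go(r[0],r[1],.008,-3.5,o)
E
python3 b.py w2
```

```text
[245 131  15  56 739] 251.914749661705 158.19215155615697 depth 0.33549148
red [ 0.4683 -0.3561  0.029 ]
end [ 245   56   15   74 1027] [ 0.5446 -0.3607  0.029 ]
end [246 188  13  59 737] [ 0.3923 -0.3517  0.029 ]
ee [ 0.4389 -0.3555  0.1844] yaw -3.39 q [ 0.75  0.34 -0.15  1.78  0.06  1.03 -1.06] t 4.82 F [-0.2 -0.2 -0.7] g 0.997
turn units 0.02 then x 0.98 y -0.04 z 5.88
```

View pics/w2.png

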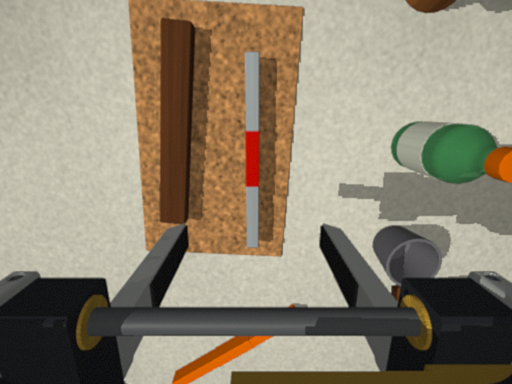

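The bar has not moved: red sleeve at (252,158). A full close takes about 1.3 s, so this time I'll wait for it.

Request:
servo_tool(
  motion="0.5 -0.03 0.8 0 100; 0.47 0 1 0 100; 0 0 1 0 100; 0 0 1 0 100; 0 0 1 0 100; 0 0 0.7 0 100; 0 0 0.3 0 100; 0 0 0 0 0",
)

```text
time: 5.53
ee_pos: [0.4671, -0.3556, 0.0087]
eef_rot: [-3.138, 0.093, 0.004]
wrist_force: [0.7, -0.4, -0.4]
gripper_width: 0.96
```

Request:
servo_tool(
  motion="0 0 0.05 0 0; 0 0 0 0 0; 0 0 0 0 0; 0 0 0 0 0; 0 0 0 0 0; 0 0 0 0 0; 0 0 0 0 0; 0 0 0 0 0",
)

```text
time: 6.2
ee_pos: [0.4681, -0.3563, 0.0091]
eef_rot: [3.14, -0.093, 0.0]
wrist_force: [0.7, 1.0, -0.8]
gripper_width: 0.399
```

Request:
servo_tool(
  motion="0 0 0 0 0; 0 0 0 0 0; 0 0 0 0 0; 0 0 0 0 0; 0 0 0 0 0; 0 0 0 0 0; 0 0 0 0 0; 0 0 0 0 0",
)

```text
time: 6.87
ee_pos: [0.468, -0.3562, 0.0089]
eef_rot: [-3.14, 0.093, 0.0]
wrist_force: [-0.1, 0.6, 0.6]
gripper_width: 0.167
```

Request:
servo_tool(
  motion="0 0 -0.3 0 0; 0 0 -0.7 0 0; 0 0 -1 0 0; 0 0 -1 0 0; 0 0 -1 0 0; 0 0 -1 0 0; 0.3 -0.6 -0.2 0 0; 0.4 -0.9 0 0 0",
)

```text
time: 7.53
ee_pos: [0.4916, -0.3153, 0.1682]
eef_rot: [3.137, -0.1, 0.005]
wrist_force: [0.3, -0.4, -2.4]
gripper_width: 0.168
```

Request:
servo_tool(
  motion="0.4 -1 0 0 0; 0.4 -1 0 0 0; 0.4 -1 0 0 0; 0.4 -1 0 0 0; 0.4 -1 0 0 0; 0.4 -1 0 0 0; 0.4 -1 0 0 0; 0.4 -1 0 0 0",
)

```text
time: 8.2
ee_pos: [0.602, -0.0773, 0.1656]
eef_rot: [3.14, -0.093, 0.0]
wrist_force: [0.0, -0.5, -2.6]
gripper_width: 0.165
```

Request:
servo_tool(
  motion="0.4 -1 0 0 0; 0.4 -1 0 0 0; 0 0 0 -0.5 0; 0 0 0 -0.9 0; 0 0 0 -0.9 0; 0 0 0 -0.9 0; 0 0 0 -0.9 0; 0 0 0 -0.9 0",
)

```text
time: 8.87
ee_pos: [0.629, -0.0204, 0.1655]
eef_rot: [3.025, 0.847, -0.0]
wrist_force: [-0.2, -0.2, -2.1]
gripper_width: 0.167
```

Request:
servo_tool(
  motion="0 0 0 -0.9 0; 0 0 0 -0.9 0; 0 0 0 -0.9 0; 0 0 0 -0.9 0; 0 0 0 -0.9 0; 0 0 0 -0.9 0; 0 0 0 -0.9 0; 0 0 0 -0.9 0",
)

```text
time: 9.53
ee_pos: [0.629, -0.0205, 0.1655]
eef_rot: [2.392, 2.036, -0.001]
wrist_force: [0.8, -0.2, -2.3]
gripper_width: 0.165
```

```bash
python3 - <<'E'
from h import *
go(.62,-.02,.16,112)
E
```

```text
ee [ 0.629  -0.0205  0.1655] yaw 80.78 q [ 0.41  0.53 -0.58  1.63  0.32  1.09 -0.42] t 9.53 F [ 0.8 -0.2 -2.3] g 0.165
turn units -4.54 then x 0.13 y -0.27 z 0.18
```

Request:
servo_tool(
  motion="0 0 0 -0.9 0; 0 0 0 -0.9 0; 0 0 0 -0.9 0; 0 0 0 -0.9 0; 0 0 0 -0.9 0; -0.9 -0.2 0 0 0; -0.9 0 0 0 0; 0 0 0 0 0",
)

```text
time: 10.2
ee_pos: [0.644, -0.0791, 0.165]
eef_rot: [1.777, 2.589, -0.004]
wrist_force: [0.6, -0.0, -2.0]
gripper_width: 0.171
```

```bash
python3 - <<'E'
from h import *
go(.62,-.02,.16,112); shot("wrist","w3"); shot("top","top3")
E
```

```text
ee [ 0.644  -0.0791  0.165 ] yaw 111.08 q [ 0.54  0.59 -0.68  1.57  0.4   1.13  0.14] t 10.2 F [ 0.6 -0.  -2. ] g 0.171
turn units -0.13 then x 2.13 y -0.01 z 0.17
```

View pics/w3.png

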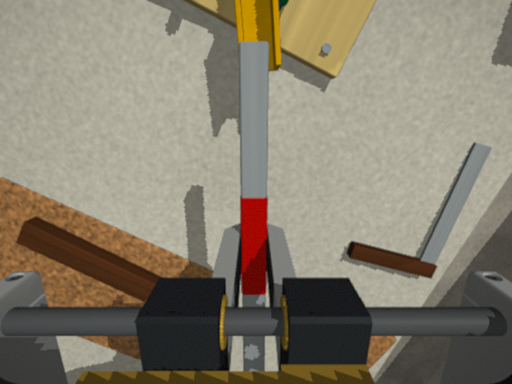

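```bash
python3 - <<'E'
from m import *
z=np.load("pics/w3.npz");p=z["p"];d=z["d"];o=bot.get_obs();c=cam("wrist",o)
m,s=blob(p,(18,130,60),(32,255,255),(225,0,295,80));print(s)
L=[];Rr=[]
for v in range(0,s[3],4):
    u=np.nonzero(m[v])[0]; a=ray(c,u[0],v,.084);b=ray(c,u[-1]+1,v,.084);L.append(a);Rr.append(b)
    if v<72: print(v,u[0],u[-1],a[:2].round(4),b[:2].round(4),round(np.linalg.norm(a-b)*1000,1),((a+b)/2)[:2].round(4),d[v,u[0]+1].round(3),d[v,u[-1]-1].round(3))
t=np.load("pics/top3.npz");P=t["p"];C=cam("top")
M,S=blob(P,(18,130,60),(35,255,255),(165,95,225,145));v,u=np.nonzero(M)
Q=np.array([ray(C,a,b,.084)[:2] for a,b in zip(u,v)]);print("top",Q.mean(0),cv2.minAreaRect((Q*1000).astype(np.float32)),len(u))
cv2.imwrite("pics/crop3.png",np.hstack([cv2.resize(p[0:80,210:310],None,fx=4,fy=5,interpolation=cv2.INTER_CUBIC),cv2.resize(P[95:175,130:230],None,fx=4,fy=5,interpolation=cv2.INTER_CUBIC)]))
E
```

```text
[ 234    0   48   70 2163]
0 234 278 [0.5647 0.0797] [0.5989 0.093 ] 36.7 [0.5818 0.0863] 0.224 0.223
4 234 278 [0.5656 0.077 ] [0.6    0.0904] 36.9 [0.5828 0.0837] 0.225 0.225
8 234 278 [0.5666 0.0743] [0.6011 0.0877] 37.0 [0.5839 0.081 ] 0.225 0.225
12 235 279 [0.5684 0.0719] [0.603  0.0854] 37.1 [0.5857 0.0787] 0.225 0.226
16 235 279 [0.5694 0.0692] [0.6041 0.0827] 37.3 [0.5867 0.076 ] 0.227 0.228
20 236 279 [0.5711 0.0668] [0.6052 0.0801] 36.6 [0.5882 0.0734] 0.227 0.227
24 236 279 [0.5721 0.0641] [0.6064 0.0774] 36.7 [0.5893 0.0707] 0.229 0.229
28 237 279 [0.5739 0.0616] [0.6075 0.0747] 36.0 [0.5907 0.0681] 0.228 0.229
32 237 280 [0.575  0.0588] [0.6094 0.0722] 37.0 [0.5922 0.0655] 0.23 0.231
36 237 280 [0.576 0.056] [0.6106 0.0695] 37.1 [0.5933 0.0627] 0.231 0.231
40 238 280 [0.5778 0.0535] [0.6118 0.0667] 36.4 [0.5948 0.0601] 0.231 0.233
44 269 280 [0.6035 0.0602] [0.613  0.0639] 10.2 [0.6082 0.062 ] 0.257 0.233
48 269 280 [0.6046 0.0574] [0.6142 0.0611] 10.2 [0.6094 0.0592] 0.256 0.232
52 269 280 [0.6058 0.0545] [0.6154 0.0582] 10.3 [0.6106 0.0564] 0.26 0.235
56 269 280 [0.6069 0.0516] [0.6166 0.0554] 10.3 [0.6118 0.0535] 0.259 0.235
60 269 280 [0.6081 0.0487] [0.6178 0.0525] 10.4 [0.613  0.0506] 0.261 0.236
64 269 280 [0.6093 0.0458] [0.619  0.0496] 10.4 [0.6142 0.0477] 0.263 0.238
68 269 277 [0.6105 0.0429] [0.6178 0.0457] 7.8 [0.6142 0.0443] 0.263 0.255
top [0.58170024 0.07897471] ((582.2720947265625, 79.15242767333984), (43.33846664428711, 96.75154113769531), 25.595359802246094) 593
```

View pics/crop3.png

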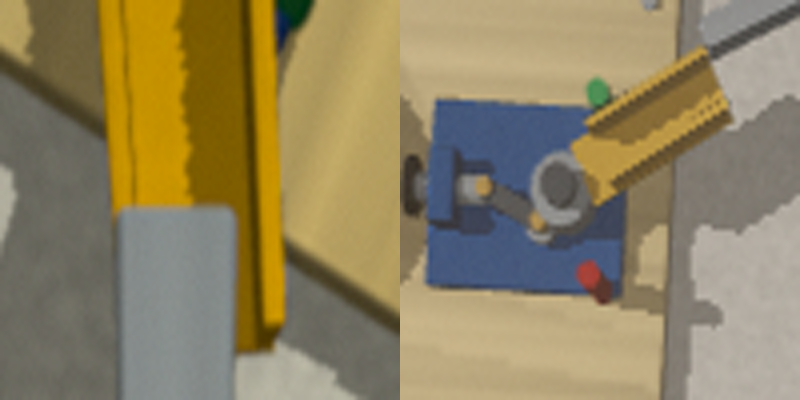

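The trough is 36.7 mm wide outside, matching its 36 mm. Its axis heads about -64.3°, with the floor middle at (0.583,0.080) and the pivot near (0.551,0.148). The bar is about 8 mm left of the trough axis at its end. I'll align above the trough.

```bash
python3 - <<'E'
from h import *
go(.6246,-.0053,.096,115.7)
E
```

```text
ee [ 0.6432 -0.074   0.1651] yaw 111.3 q [ 0.54  0.59 -0.68  1.57  0.4   1.12  0.14] t 10.3 F [ 0.4  0.3 -3.1] g 0.167
turn units -0.64 then x 2.33 y 0.43 z 2.30
```

Request:
servo_tool(
  motion="0 0 0 -0.6 0; 0.5 0.19 0 0 0; 0.6 0.19 0 0 0; 0.6 0 0.3 0 0; 0.47 0 0.6 0 0; 0 0 0.7 0 0; 0 0 0.4 0 0; 0 0 0.2 0 0",
)

```text
time: 10.97
ee_pos: [0.6247, -0.0088, 0.0976]
eef_rot: [-1.673, -2.657, 0.002]
wrist_force: [0.6, 0.2, -2.3]
gripper_width: 0.165
```

Request:
servo_tool(
  motion="0 0 0 0 0; 0 0 0 0 0; 0 0 0 0 0; 0 0 0 0 0; 0 0 0 0 0; 0 0 0 0 0; 0 0 0 0 0; 0 0 0 0 0",
)

```text
time: 11.63
ee_pos: [0.6256, -0.0091, 0.0991]
eef_rot: [1.675, 2.658, 0.0]
wrist_force: [-0.9, -0.6, -2.3]
gripper_width: 0.166
```

```bash
python3 - <<'E'
from m import *
go(.6254,-.0102,.064,115.5); c,p,d=shot("wrist","w4")
m,s=blob(p,(18,130,50),(32,255,255),(170,0,340,180));print(s)
for v in range(0,s[3],8):
    u=np.nonzero(m[v])[0]; a=ray(c,u[0],v,.084);b=ray(c,u[-1]+1,v,.084)
    print(v,u[0],u[-1],a[:2].round(4),b[:2].round(4),round(np.linalg.norm(a-b)*1000,1),((a+b)/2)[:2].round(4))
cv2.imwrite("pics/crop4.png",cv2.resize(p[0:200,150:360],None,fx=2.8,fy=2.8,interpolation=cv2.INTER_CUBIC))
E
```

```text
ee [ 0.6256 -0.0091  0.0991] yaw 115.55 q [ 0.45  0.63 -0.68  1.68  0.45  0.99  0.06] t 11.63 F [-0.9 -0.6 -2.3] g 0.166
turn units 0.01 then x -0.03 y -0.02 z 1.17
[ 228   14   57  148 4302]Traceback (most recent call last):
  File "<stdin>", line 5, in <module>
IndexError: index 0 is out of bounds for axis 0 with size 0
```

```bash
python3 - <<'E'
from m import *
z=np.load("pics/w4.npz");p=z["p"];c=(bot.camera_model("wrist"),z["r"],z["t"])
m,s=blob(p,(18,130,50),(32,255,255),(170,0,340,180))
for v in range(s[1]+4,s[1]+s[3],12):
    u=np.nonzero(m[v])[0]; a=ray(c,u[0],v,.084);b=ray(c,u[-1]+1,v,.084)
    print(v,u[0],u[-1],a[:2].round(4),b[:2].round(4),round(np.linalg.norm(a-b)*1000,1),((a+b)/2)[:2].round(4))
cv2.imwrite("pics/crop4.png",cv2.resize(p[0:200,150:360],None,fx=2.8,fy=2.8,interpolation=cv2.INTER_CUBIC))
E
```

```text
18 231 281 [0.5514 0.1105] [0.5799 0.1241] 31.6 [0.5657 0.1173]
30 228 284 [0.5524 0.1037] [0.5846 0.119 ] 35.7 [0.5685 0.1114]
42 228 284 [0.5551 0.0975] [0.5877 0.1131] 36.1 [0.5714 0.1053]
54 228 283 [0.5579 0.0912] [0.5903 0.1067] 35.9 [0.5741 0.099 ]
66 228 284 [0.5608 0.0848] [0.5941 0.1007] 36.9 [0.5775 0.0928]
78 229 283 [0.5643 0.0785] [0.5968 0.094 ] 36.1 [0.5806 0.0863]
90 230 283 [0.5679 0.0721] [0.6002 0.0875] 35.8 [0.5841 0.0798]
102 230 283 [0.571  0.0652] [0.6037 0.0808] 36.2 [0.5873 0.073 ]
114 230 283 [0.5741 0.0581] [0.6072 0.0739] 36.7 [0.5907 0.066 ]
126 231 282 [0.578  0.0512] [0.6103 0.0666] 35.8 [0.5941 0.0589]
138 231 281 [0.5813 0.0438] [0.6134 0.0591] 35.5 [0.5973 0.0514]
150 231 281 [0.5847 0.0362] [0.6172 0.0517] 35.9 [0.6009 0.0439]
```

View pics/crop4.png

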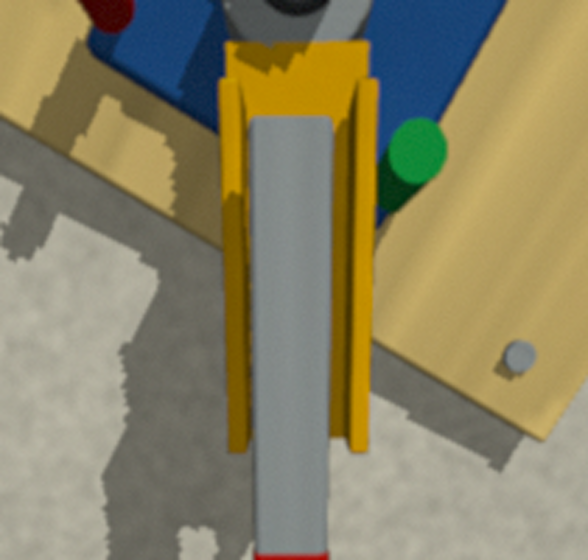

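The bar sits centred over the trough in the crop: walls at x=221..371, bar at 250..331. The axis offset is about 1 mm, and its angle matches. The pivot is at about (0.554,0.142) and the TCP radius is 168 mm. I'll lower it.

Request:
servo_tool(
  motion="0 0.03 0.2 0 0; 0 0 0.3 0 0; 0 0 0.3 0 0; 0 0 0.2 0 0; 0 0 0.15 0 0; 0 0 0 0 0; 0 0 0 0 0; 0 0 0 0 0",
)

```text
time: 12.35
ee_pos: [0.6265, -0.0086, 0.0647]
eef_rot: [1.675, 2.658, 0.0]
wrist_force: [-0.1, 1.0, -1.7]
gripper_width: 0.17
```

```bash
python3 - <<'E'
from h import *
go(.6254,-.0102,.064,115.5)
# plan: rotate about pivot clockwise (yaw decreases); per-row step 0.06 rad, row shift applied before/after turn?
P=np.array([.5536,.1424]);o=bot.get_obs();r=np.linalg.norm(o["ee_pos"][:2]-P);print("r",r)
for s in (.06,.09):print(s,"tool y per row",r*2*np.sin(s/2)/.03,"x",r*(1-np.cos(s))/.03)
E
```

```text
ee [ 0.6265 -0.0086  0.0647] yaw 115.56 q [ 0.43  0.67 -0.65  1.7   0.49  0.94  0.04] t 12.35 F [-0.1  1.  -1.7] g 0.17
turn units 0.01 then x -0.03 y -0.06 z 0.02
r 0.1676533829914992
0.06 tool y per row 0.33525647223137317 x 0.010056185580704
0.09 tool y per row 0.5027904171104814 x 0.022617933413632517
```

Request:
servo_tool(
  motion="0.01 -0.2 0 0.2 0; 0.01 -0.33 0 0.5 0; 0.01 -0.33 0 0.5 0; 0.01 -0.33 0 0.5 0; 0 0 0 0 0; 0 0 0 0 0; 0 0 0 0 0; 0 0 0 0 0",
)

```text
time: 13.02
ee_pos: [0.5935, -0.0203, 0.0653]
eef_rot: [1.938, 2.471, 0.003]
wrist_force: [5.2, 2.0, -3.6]
gripper_width: 0.162
```

```bash
cat > st.py <<'E'
from h import *
o=bot.get_obs(); P=np.array([.5536,.1424]); v=o["ee_pos"][:2]-P; M=R.from_rotvec(o["eef_rot"]).as_matrix()
print("r",np.linalg.norm(v),"ang",np.degrees(np.arctan2(v[1],v[0])),"yaw-180",np.degrees(np.arctan2(M[1,0],M[0,0]))-180,"z",o["ee_pos"][2],"Ftool",(M.T@o["wrist_force"]).round(1),"T",o["torque"].round(2),"q",o["joint_pos"].round(2),"g",o["gripper_width"])
E
python3 st.py
```

```text
r 0.1675037346509777 ang -76.21528923262319 yaw-180 -76.2151707471138 z 0.06527289787799785 Ftool [0.7 5.5 3.6] T [ 0.55 -1.29 -0.27] q [ 0.45  0.61 -0.62  1.79  0.44  0.88 -0.13] g 0.16220470675515378
```

Request:
servo_tool(
  motion="0.01 -0.33 0 0.5 0; 0.01 -0.33 0 0.5 0; 0.01 -0.33 0 0.5 0; 0.01 -0.33 0 0.5 0; 0.01 -0.33 0 0.5 0; 0 0 0 0 0; 0 0 0 0 0; 0 0 0 0 0",
)

```text
time: 13.68
ee_pos: [0.5453, -0.0248, 0.0656]
eef_rot: [2.285, 2.152, 0.006]
wrist_force: [10.1, 2.9, -3.5]
gripper_width: 0.165
```

```bash
python3 st.py; python3 - <<'E'
from h import *
c,p,d=shot("wrist","w5"); cv2.imwrite("pics/crop5.png",cv2.resize(p[0:300,130:380],None,fx=2,fy=2))
E
```

```text
r 0.16745044374254575 ang -92.8299596728963 yaw-180 -93.42779234847534 z 0.06563201842782607 Ftool [3.5 9.9 3.5] T [ 0.5  -2.43 -0.51] q [ 0.44  0.52 -0.57  1.91  0.37  0.81 -0.39] g 0.1653031892569229
```

View pics/crop5.png

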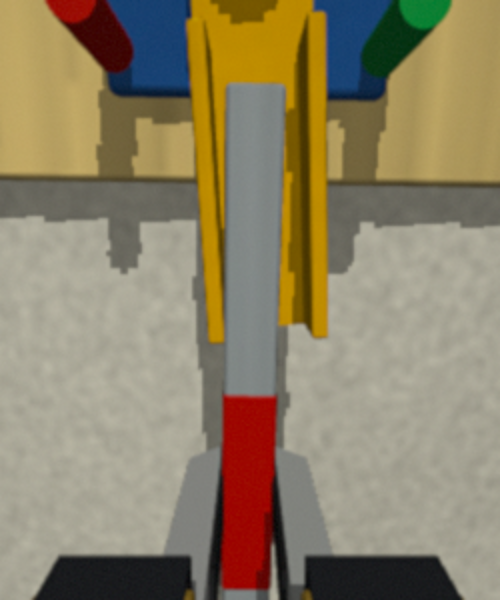

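The crop shows the bar well inside the trough, pushing the left wall. The lever is about halfway between the posts, so I'll go on.

Request:
servo_tool(
  motion="0.01 -0.33 0 0.5 0; 0.01 -0.33 0 0.5 0; 0.01 -0.33 0 0.5 0; 0.01 -0.33 0 0.5 0; 0.01 -0.33 0 0.5 0; 0.01 -0.33 0 0.5 0; 0 0 0 0 0; 0 0 0 0 0",
)

```text
time: 14.4
ee_pos: [0.4862, -0.0114, 0.0649]
eef_rot: [2.632, 1.713, 0.0]
wrist_force: [-0.4, -0.3, -2.2]
gripper_width: 0.164
```

```bash
python3 st.py
```

```text
r 0.167911940115439 ang -113.6763369237769 yaw-180 -113.87498003768629 z 0.06493651633324889 Ftool [-0.4 -0.2  2.2] T [-0.05 -0.06 -0.  ] q [ 0.39  0.42 -0.51  2.05  0.3   0.74 -0.72] g 0.16436180631171413
```

Request:
servo_tool(
  motion="0.01 -0.33 0 0.5 0; 0.01 -0.33 0 0.5 0; 0.01 -0.33 0 0.5 0; 0.01 -0.2 0 0.3 0; 0 0 0 0 0; 0 0 0 0 0; 0 0 0 0 0; 0 0 0 0 0",
)

```text
time: 15.07
ee_pos: [0.4559, 0.0065, 0.0644]
eef_rot: [-2.803, -1.419, -0.0]
wrist_force: [0.7, -0.1, -2.6]
gripper_width: 0.166
```

```bash
python3 st.py; python3 - <<'E'
from h import *
c,p,d=shot("wrist","w6"); cv2.imwrite("pics/crop6.png",cv2.resize(p[0:300,130:380],None,fx=2,fy=2))
E
```

```text
r 0.16738132516678664 ang -125.70060733085346 yaw-180 -126.28171012655643 z 0.06443181822871077 Ftool [0.3 0.6 2.6] T [-0.03 -0.01  0.01] q [ 0.33  0.36 -0.48  2.13  0.25  0.71 -0.95] g 0.16638170942415578
```

View pics/crop6.png

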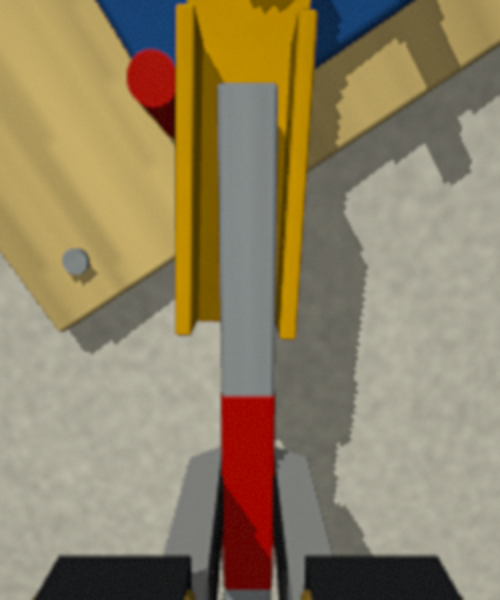

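The lever rests against the red post at crop (152,80), the bar is loose in the trough, and the force is near zero. I'll lift the bar out and go back to the mat.

Request:
servo_tool(
  motion="0 -0.06 0 0 0; 0 0 -0.2 0 0; 0 0 -0.4 0 0; 0 0 -0.6 0 0; 0 0 -0.7 0 0; 0 0 -0.7 0 0; 0 0 -0.7 0 0; 0 0 0 0 0",
)

```text
time: 15.78
ee_pos: [0.4557, 0.0081, 0.1672]
eef_rot: [2.801, 1.418, 0.007]
wrist_force: [0.8, -0.4, -1.7]
gripper_width: 0.166
```

Request:
servo_tool(
  motion="0 0 0 0.8 0; 0 0 0 0.9 0; 0 0 0 0.9 0; 0 0 0 0.9 0; 0 0 0 0.9 0; 0 0 0 0.9 0; 0 0 0 0.9 0; 0 0 0 0.9 0",
)

```text
time: 16.45
ee_pos: [0.4537, 0.008, 0.1631]
eef_rot: [-3.139, -0.125, 0.001]
wrist_force: [-0.3, -0.2, -2.3]
gripper_width: 0.164
```

Request:
servo_tool(
  motion="0 0 0 0.9 0; 0 0 0 0.4 0; 0 0.6 0 0 0; 0.1 0.9 0 0 0; 0.1 1 0 0 0; 0.1 1 0 0 0; 0.1 1 0 0 0; 0.1 1 0 0 0",
)

```text
time: 17.12
ee_pos: [0.4568, -0.1591, 0.1631]
eef_rot: [-3.14, 0.111, 0.001]
wrist_force: [0.7, 0.5, -1.8]
gripper_width: 0.164
```

```bash
python3 - <<'E'
from h import *
go(.468,-.355,.0105,-3.5)
c,p,d=shot("top","top7"); cv2.imwrite("pics/crop7.png",cv2.resize(p[70:200,50:240],None,fx=4,fy=4))
E
```

```text
ee [ 0.4568 -0.1591  0.1631] yaw -4.05 q [ 0.52  0.23 -0.28  1.99  0.08  0.93 -1.44] t 17.12 F [ 0.7  0.5 -1.8] g 0.164
turn units -0.08 then x 0.77 y 6.49 z 5.09
```

View pics/crop7.png

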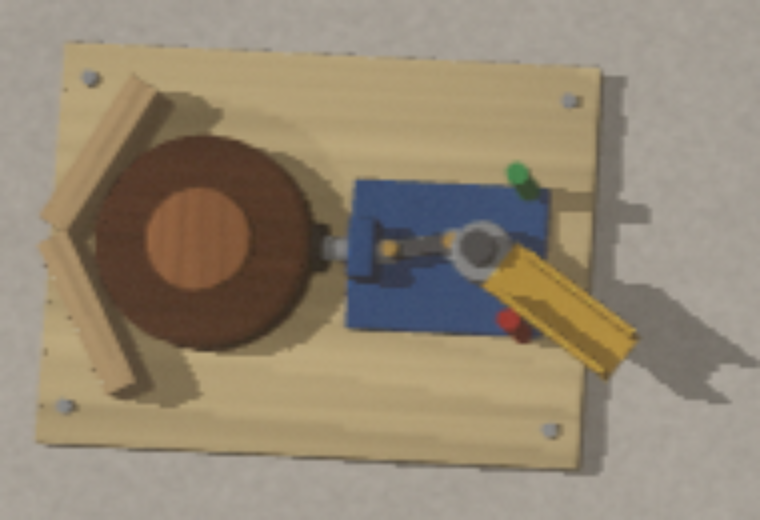

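The lever is closed against the red post at crop (512,325), with the plunger pressing on the round top. Next I'll carry the bar over the mat.

Request:
servo_tool(
  motion="0.1 0.9 0 -0.08 0; 0.1 1 0 0 0; 0.1 1 0 0 0; 0.1 1 0 0 0; 0.1 1 0 0 0; 0.1 0.8 0 0 0; 0.1 0.5 0 0 0; 0.05 0.2 0 0 0",
)

```text
time: 17.83
ee_pos: [0.4669, -0.353, 0.1627]
eef_rot: [3.14, -0.1, -0.001]
wrist_force: [0.7, 0.1, -1.4]
gripper_width: 0.168
```

Request:
servo_tool(
  motion="0 0 0.5 0 0; 0 0 0.8 0 0; 0 0 1 0 0; 0 0 1 0 0; 0 0 0.8 0 0; 0 0 0.4 0 0; 0 0 0.2 0 0; 0 0 0 0 0",
)

```text
time: 18.5
ee_pos: [0.4675, -0.35, 0.0218]
eef_rot: [-3.139, 0.096, 0.002]
wrist_force: [0.9, 0.7, -1.2]
gripper_width: 0.166
```

```bash
python3 - <<'E'
from h import *
go(.468,-.355,.009,-3.5)
E
```

```text
ee [ 0.4675 -0.35    0.0218] yaw -3.5 q [ 0.71  0.58 -0.15  1.84  0.13  0.73 -1.15] t 18.5 F [ 0.9  0.7 -1.2] g 0.166
turn units 0.00 then x 0.03 y 0.17 z 0.43
```

Request:
servo_tool(
  motion="0 0.1 0.1 0 0; 0 0 0.1 0 0; 0 0 0.1 0 0; 0 0 0.08 0 0; 0 0 0.04 0 0; 0 0 0 0 0; 0 0 0 0 0; 0 0 0 0 0",
)

```text
time: 19.17
ee_pos: [0.4675, -0.3538, 0.01]
eef_rot: [3.14, -0.097, 0.0]
wrist_force: [0.5, 0.9, -2.9]
gripper_width: 0.167
```

Request:
servo_tool(
  motion="0 0 0.04 0 0; 0 0 0 0 0; 0 0 0 0 0; 0 0 0 0 100; 0 0 0 0 100; 0 0 0 0 100; 0 0 0 0 100; 0 0 0 0 100",
)

```text
time: 19.83
ee_pos: [0.4674, -0.3537, 0.0086]
eef_rot: [-3.14, 0.097, 0.0]
wrist_force: [0.7, -0.6, -0.3]
gripper_width: 0.487
```

Request:
servo_tool(
  motion="0 0 0 0 100; 0 0 0 0 100; 0 0 0 0 100; 0 0 0 0 100; 0 0 0 0 100; 0 0 0 0 100; 0 0 0 0 100; 0 0 0 0 100",
)

```text
time: 20.5
ee_pos: [0.4674, -0.3537, 0.0086]
eef_rot: [-3.14, 0.097, 0.0]
wrist_force: [0.7, -0.1, 0.2]
gripper_width: 1.0
```

Request:
servo_tool(
  motion="0 0 -0.3 0 100; 0 0 -0.7 0 100; 0 0 -1 0 100; 0 0 -1 0 100; 0 0 -1 0 100; 0 0 -1 0 100; 0 0 -1 0 100; 0 0 0 0 100",
)

```text
time: 21.17
ee_pos: [0.4694, -0.355, 0.1952]
eef_rot: [3.136, -0.097, 0.01]
wrist_force: [0.5, -0.9, -0.2]
gripper_width: 0.995
```

Request:
servo_tool(
  motion="-1 0 0 0 100; -1 0 0 0 100; -1 0 0 0 100; -1 0 0 0 100; 0 0 0 0 100; 0 0 0 0 100; 0 0 0 0 100; 0 0 0 0 100",
)

```text
time: 21.83
ee_pos: [0.3486, -0.3463, 0.1888]
eef_rot: [3.14, -0.095, 0.001]
wrist_force: [0.0, 0.9, -0.3]
gripper_width: 1.0
```

```bash
python3 - <<'E'
from m import *
go(.468,-.355,.009,-3.5); c,p,d=shot("top","top8")
t=np.load("pics/top8.npz")["p"]
M,S=blob(t,(18,130,60),(35,255,255),(165,95,225,175));v,u=np.nonzero(M)
Q=np.array([ray(c,a,b,.075)[:2] for a,b in zip(u,v)]);e=np.linalg.eigh(np.cov(Q.T))[1][:,1];print("lever deg",np.degrees(np.arctan2(e[1],e[0])))
cv2.imwrite("pics/crop8.png",cv2.resize(t[60:260,50:450],None,fx=2,fy=2))
E
```

```text
ee [ 0.3486 -0.3463  0.1888] yaw -3.47 q [ 0.86  0.2  -0.16  1.95  0.04  0.99 -0.95] t 21.83 F [ 0.   0.9 -0.3] g 1.0
turn units 0.00 then x 3.99 y 0.05 z 5.99
lever deg 51.32637666883937
```

View pics/crop8.png

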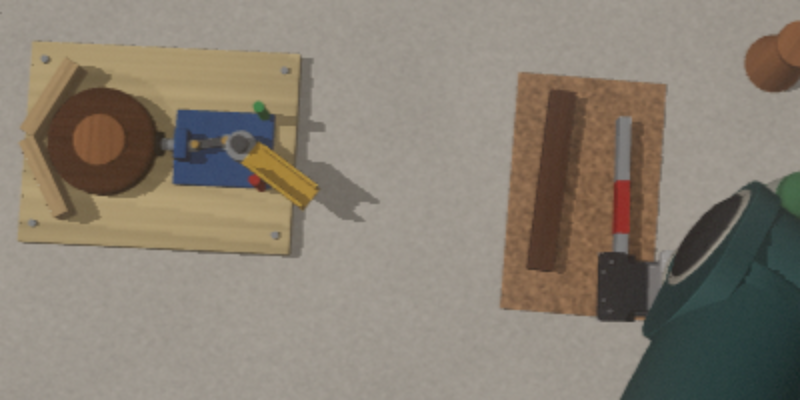

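The bar lies flat on the mat with its red middle at crop (622,207). The lever rests at the red post at crop (256,182), and the gripper is clear.

```bash
python3 -c "
from workcell import bot
print(bot.finish_job())"
```

```text
the job is handed in; nothing more can be done
None
```

The clamp is closed and the bar is back on the cork mat, and I handed the job in at about 22 s of the 61 s allowed. I gripped the bar at its red middle and lowered one end into the yellow trough. With the bar in the trough, I swung the lever past its dead point until it rested on the red post, then lifted the bar out.

**Failed step:** the first grasp missed because I lifted before the fingers had finished closing. The bar had not moved, and the second grasp held for the rest of the job.

**Last checks:**
- **Lever:** the final picture shows it against the red post. It measured 64° (1.12 rad) from where it started, which fits the stop at 1.2 if it began near 0.08.
- **Bar:** it lies on the mat within a few millimetres of where it started, beside the walnut strip.
- **Gripper:** open, clear of everything, with the wrist force near zero.
- **Forces:** the highest wrist force I read was about 11 N.
- **Disagreements:** the top and wrist cameras put the trough about 5 mm apart. I used the closer wrist view, which was taken with the arm at rest.

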